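# Rebuild the spindle stack of the vegetable cutter

### The arm

A 6-joint arm with a two-finger parallel gripper is mounted at the origin on a cart in front of the work surface, level with it; the furniture and walls round the work are solid. World frame = base frame: x ahead of the robot, y to its left, z up, the work surface at z = 0. Lengths are in m, angles in rad, forces in N, time in s.
With the tool pointing down it reaches from about 0.375 to 0.75 m from the base axis. Payload 9 kg.
Tool frame: the origin (TCP) lies at the very end of the fingers, on their centre line; the grasp point (between the pads) lies 19 mm behind it (manip.tcp_to_grasp is the distance from the TCP to the grasp point, in m); x points along the fingers, y is the direction in which the jaws open and shut, and the axes are right-handed (so a half turn about x gives the same grasp; the last joint's range is limited). The gripper opens to 85 mm and grips with 20 to 120 N. Pads are 22 mm wide; open, the fingers measure 114 mm over their backs; the gripper's body (76 mm by 85 mm) begins 54 mm behind the grasp point. The pads swing forward as they close: fully open they stand 13 mm farther back than shut.
Start: joints at [-1.439, 0.104, 0.097, 1.564, 0, 1.353], TCP at [0.206, -0.564, 0.231] pointing down, gripper open.
Joint ranges: [-2.99, 2.99], [-0.84, 1.86], [-1.1, 1.16], [-1.84, 2.11], [-1.51, 1.56], [-3.14, 3.14]. Speed limits (rad/s): [2.22, 2.22, 2.57, 3.14, 3.14, 3.14].

### API

Orientations are given as a 3x3 rotation matrix whose columns are the frame's x, y, z axes.
In Python, from rig import manip, solve_ik, vision, hand_in gives the robot as it stands. Calls block until the motion is done:
- manip.move_to(position, orientation): joint-space move of the TCP to a pose.
- manip.line_to(position, orientation=None, velocity=0.15): straight line of the TCP; orientation=None keeps the orientation; velocity is the mean speed in m/s.
- manip.move_joints(angles): joint-space move.
- manip.release() and manip.clamp(squeeze=None): open the fingers fully, or close them until they stop; squeeze is the grip in N (None keeps the last).
- manip.sleep(seconds).
- solve_ik(position, orientation): joint angles nearest the present ones, or None.
- manip.get_state(): the state.
- vision.read_camera(name): name is "scene" or "top" or "wrist"; returns a dict with "image" (480x640x3 uint8, red, green, blue), "intrinsics" (3x3 intrinsics, pixels), "k1" (the pictures are not rectified: a ray, as slopes to the right and down, at radius r is drawn at 1 + k1 r^2 times it, then the intrinsics apply), "origin" and "orientation" of the camera in the world. Camera axes: x right, y up, looking along -z (the intrinsics and any distortion apply to the point x, -y, -z); pixel columns grow to the right and rows downward; lengths in m; the calibration is good to about 2 mm. A picture is of the moment at which its call begins. There is no depth.
A pose or a line that the arm cannot do raises manip.MotionError and nothing moves.
- hand_in(): hands the job in, once; it reports no verdict.
The state is a dict: "t": time; "qpos": joint angles; "joint_velocities": joint speeds; "effort": joint torques, N m; "tool_pos": TCP position; "orientation": TCP orientation; "force": force on the tool from outside, world axes, zero at the start; "moment": the same for the moment, N m; "grip_width": finger opening in m.
Only numpy, scipy, OpenCV 4.12 (cv2) and the standard library are available. Lean on these libraries where they do the work, as an engineer would, in place of code of your own. Each camera call takes 0.05 s, during which the arm holds its last target. There are 200 camera calls.

### The job

The vegetable cutter's drive head is back from the wash: thread its three loose steel parts onto the upright spindle, first the tall plain spacer, then the flat washer, then the bushing with its flange down. Then press on the bushing to push the whole stack down against the stiff collar until you feel it stop hard on the hidden seat: press there with about 20 newtons for a moment, never over 35, then let go. Leave the label roll and the spice jar where they are.

Things in the scene. Friction and masses are not known exactly. Their poses are not given: they have to be found in the camera images.
- drive_head: The fixed drive head: aluminium base plate 110 x 110 x 8 mm with a round drum 80 mm across, its rim 22 mm above the worktop, and an upright 16 mm steel spindle in the middle. Origin: on the spindle axis at worktop height, z up along the spindle.
- spindle_tip (a point): Top of the bare steel spindle, on its axis, 91 mm above the worktop. The spindle has its full 16 mm width up to 81 mm above the worktop and tapers from there to 6 mm at this point.
- well (a point): Centre of the drum's open well (54 mm across) at rim height, 22 mm up. On the spindle here a 25 mm grey collar, top 24 to 31 mm above the worktop at the start: it slides down only when pushed with about 7 N and stays where left, carrying the parts. Below it the seat, a rigid ring, its top set between 8 and 19 mm above the worktop; this cannot be read, only felt as a hard stop under the spacer.
- spacer: The spacer: plain steel sleeve, 34 mm outside, 18 mm bore, 30 mm tall, standing upright loose on the worktop. Origin: centre of the underside, z up along the bore.
- washer: The washer: flat steel ring, 50 mm outside, 18 mm bore, 10 mm thick, lying flat loose on the worktop. Origin: centre of the underside, z up along the bore.
- bushing: The bushing: steel hub 32 mm outside, 18 mm bore, 30 mm tall in all, with a flange 46 mm across and 6 mm thick at its lower end; stands loose on its flange. Origin: centre of the underside (flange face), z up along the bore.
- label_roll: White paper label roll, 61 mm across, 40 mm tall, a bystander near the parts. Origin: centre of the underside.
- spice_jar: Small spice jar, 47 mm across, 98 mm tall, a bystander. Origin: centre of the underside.
Not all that is in view belongs to the job. What is shaped like the bushing but purple or turquoise is not meant. What is shaped like the spacer but brown is not meant.

How it is judged:
On the way, in this order (a step that is already met when the one before it is completed fails the run):
1. the spacer is threaded down the spindle (horizontal distance between spacer and drive_head below 0.003 m and angle between spacer's own z axis and vertical below 0.08 rad and z of spacer in the frame of drive_head below 0.048 m), for 0.1 s.
2. the washer is threaded on and lies on the spacer (horizontal distance between each of spacer, washer and drive_head below 0.003 m and angle between each of spacer, washer's own z axis and vertical below 0.08 rad and z of washer in the frame of spacer between 0.027 and 0.034 m), for 0.1 s.
3. the bushing is threaded on above the washer, flange down (horizontal distance between each of spacer, washer, bushing and drive_head below 0.003 m and angle between each of spacer, washer, bushing's own z axis and vertical below 0.08 rad and z of bushing in the frame of drive_head below 0.083 m and z of bushing in the frame of washer above 0.005 m), for 0.04 s.
4. the bushing presses the stack hard against the seat: at least 13 N under the spacer and 8 N under the bushing (horizontal distance between each of spacer, washer, bushing and drive_head below 0.003 m and angle between each of spacer, washer, bushing's own z axis and vertical below 0.08 rad and contact force between spacer and drive_head above 13 N and contact force between bushing and washer above 8 N and z of spacer in the frame of drive_head below 0.0215 m), for 0.1 s.
At the end, for the whole second after the job is handed in: Spacer, washer and bushing (flange down) sit on the spindle in this order from below, each on the axis within 3 mm and upright within 0.08 rad, the spacer's underside less than 21.5 mm above the worktop, washer on spacer and bushing on washer without gaps (within 2 mm), all released and at rest (horizontal distance between each of spacer, washer, bushing and drive_head below 0.003 m and angle between each of spacer, washer, bushing's own z axis and vertical below 0.08 rad and z of spacer in the frame of drive_head below 0.0215 m and z of washer in the frame of spacer between 0.028 and 0.032 m and z of bushing in the frame of washer between 0.008 and 0.012 m and linear speed of each of spacer, washer, bushing below 0.02 m/s); the robot touches nothing.
It fails at once if the drive head (spindle, collar or seat) is loaded with more than 35 N (contact force between drive_head and anything else above 35 N).
It fails at once if a bystander (label roll or spice jar) is moved by more than 30 mm (distance of any of label_roll, spice_jar from where it was at the start of the episode above 0.03 m).
It also fails if it takes over 72 s, if anything falls off the work surface, if the arm or the gripper's body presses on something with over 40 N, if the wrist force passes 120 N, or if a joint passes its speed limit or range.

## Working session

There is one attempt and no reset: what is moved stays moved. The work goes in short steps, each a Python script; the robot and the scene stay as the last script left them, time stands still between calls to the robot, and variables do not carry over. Pictures are saved under pics/ and viewed, about 8 in all and at most 12, crops included, and the job is handed in when it is done.

```bash
ls; mkdir -p pics
python3 - <<'E'
from rig import manip, vision
import cv2, numpy as np
for n in ["scene","top"]:
    c=vision.read_camera(n); cv2.imwrite(f"pics/{n}0.png",c["image"][:,:,::-1])
    np.savez(f"{n}0.npz",**c)
    print(n,c["intrinsics"].tolist(),c["k1"],c["origin"],np.round(c["orientation"],3).tolist())
s=manip.get_state();print({k:np.round(v,3).tolist() for k,v in s.items()})
E
```

```text
pics
scene [[505.1077045738714, 0.0, 324.8734825864332], [0.0, 505.1077045738714, 240.87089431927336], [0.0, 0.0, 1.0]] 0.04903852060028378 [-0.08286379 -0.49673655  0.56761141] [[0.615, 0.401, -0.679], [-0.788, 0.285, -0.545], [-0.024, 0.871, 0.491]]
top [[444.7049277612127, 0.0, 317.35354827260966], [0.0, 444.7049277612127, 231.02068774772277], [0.0, 0.0, 1.0]] -0.09418782829500168 [ 0.46852198 -0.01582149  0.95091834] [[-0.025, 0.993, -0.116], [-1.0, -0.025, -0.001], [-0.003, 0.116, 0.993]]
{'t': 0.1, 'qpos': [-1.439, 0.105, 0.097, 1.564, 0.0, 1.353], 'joint_velocities': [0.001, 0.001, 0.001, 0.001, -0.0, -0.0], 'effort': [0.007, -55.821, 50.472, 0.013, -0.0, -0.0], 'tool_pos': [0.206, -0.563, 0.231], 'orientation': [[-0.0, 0.343, -0.939], [0.001, -0.939, -0.343], [-1.0, -0.001, -0.0]], 'force': [-0.123, 0.258, -0.162], 'moment': [-0.017, -0.019, -0.014], 'grip_width': 0.085}
```

View pics/top0.png

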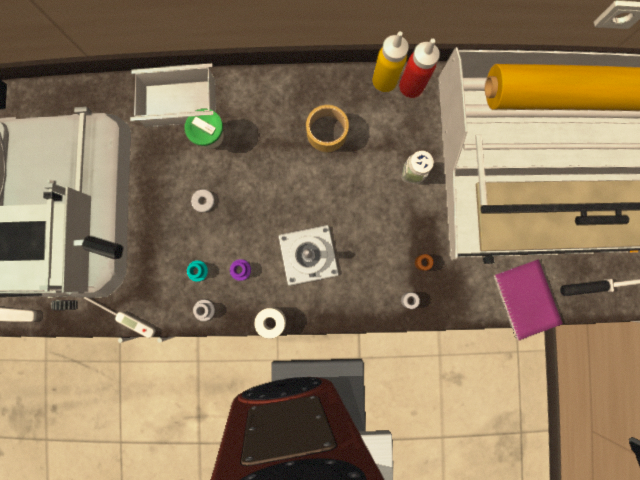

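View pics/scene0.png

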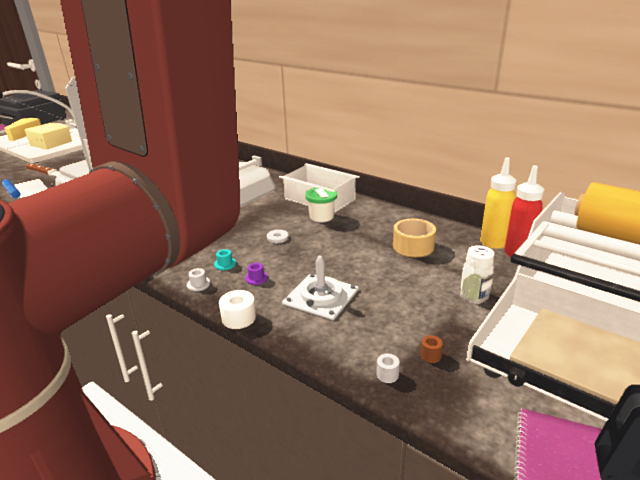

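Top view candidates:
- **Spacer:** grey sleeve at (411,300). The brown sleeve at (425,262) is a decoy.
- **Bushing:** grey flanged part at (204,310). Turquoise (197,271) and purple (240,269) are decoys.
- **Washer:** flat grey ring at (203,201). The label roll at (269,322) and the wooden ring at (327,128) are not it.
- **Drive head:** (309,254). The spice jar is at (419,167).

Next I'll fit known circles to the edges, first in the top image.

```bash
cat > h.py <<'E'
import numpy as np, cv2
from rig import manip, solve_ik, vision, hand_in
# circles (radius, height) visible on each item
C=dict(spacer=[(.017,.03),(.009,.03),(.017,0)],washer=[(.025,.01),(.009,.01),(.025,0)],
 bushing=[(.016,.03),(.009,.03),(.023,.006),(.023,0)],head=[(.04,.022),(.027,.022)])
def proj(c,P):
    Rw=np.asarray(c["orientation"]); R=np.diag([1,-1,-1])@Rw.T
    t=-R@np.asarray(c["origin"])
    return cv2.projectPoints(np.asarray(P,float),cv2.Rodrigues(R)[0],t,np.asarray(c["intrinsics"]),np.array([float(c["k1"]),0,0,0]))[0][:,0]
def unproj(c,uv,z):
    p=cv2.undistortPoints(np.array([[uv]],float),np.asarray(c["intrinsics"]),np.array([float(c["k1"]),0,0,0]))[0,0]
    d=np.asarray(c["orientation"])@np.array([p[0],-p[1],-1]); o=np.asarray(c["origin"])
    return (o+d*(z-o[2])/d[2])[:2]
def grad(c):
    g=cv2.GaussianBlur(cv2.cvtColor(np.asarray(c["image"]),cv2.COLOR_RGB2GRAY).astype(np.float32),(0,0),1.)
    return cv2.Sobel(g,cv2.CV_32F,1,0),cv2.Sobel(g,cv2.CV_32F,0,1)
def fit(c,name,xy0,rng=.012,z0=0,circ=None):
    gx,gy=grad(c); a=np.linspace(0,2*np.pi,72,endpoint=False)
    def score(xy):
        s=0
        for r,h in (circ or C[name]):
            P=np.c_[xy[0]+r*np.cos(a),xy[1]+r*np.sin(a),np.full(72,h+z0)]
            p=proj(c,P).astype(np.float32); T=np.roll(p,-1,0)-np.roll(p,1,0); n=np.c_[T[:,1],-T[:,0]]/np.linalg.norm(T,axis=1)[:,None]
            m=lambda g:cv2.remap(g,p[:,:1],p[:,1:],cv2.INTER_LINEAR)[:,0]
            s+=np.minimum(np.abs(m(gx)*n[:,0]+m(gy)*n[:,1]),200).mean()
        return s
    best=np.array(xy0,float)
    for st in (rng/8,rng/32,rng/128):
        G=[best+st*np.array([i,j]) for i in range(-8,9) for j in range(-8,9)]
        S=[score(g) for g in G]; best=G[int(np.argmax(S))]
    return best,max(S)
def load(f): return dict(np.load(f))
def snap(cam,name):
    c=vision.read_camera(cam); np.savez(name+".npz",**c); return c
def R(th): # tool down, jaw axis y at angle th in the world xy plane
    y=np.array([np.cos(th),np.sin(th),0]); x=np.array([0,0,-1.]); return np.c_[x,y,np.cross(x,y)]
E
python3 - <<'E'
from h import *
c=load("top0.npz"); sc=load("scene0.npz")
for n,uv,h in [("spacer",(411,300),.03),("washer",(203,201),.01),("bushing",(204,310),.03),("head",(309,254),.022)]:
    x0=unproj(c,uv,h); b,s=fit(c,n,x0); b2,s2=fit(sc,n,b,.008)
    print(n,x0.round(4),b.round(4),round(s),"scene",b2.round(4),round(s2),np.hypot(*b).round(3))
for n,uv,h in [("roll",(269,322),.04),("jar",(419,160),.098),("turq",(197,271),.03),("purple",(240,269),.03),("brown",(425,262),.03)]: print(n,unproj(c,uv,h).round(3))
E
```

```text
spacer [ 0.4286 -0.2045] [ 0.4272 -0.2044] 532 scene [ 0.4247 -0.2049] 499 0.474
washer [0.6504 0.2305] [0.6533 0.2342] 598 scene [0.6488 0.2318] 455 0.694
bushing [0.4184 0.2226] [0.417  0.2316] 736 scene [0.4137 0.2288] 553 0.477
head [0.5295 0.0034] [0.5281 0.0078] 262 scene [0.5249 0.0059] 250 0.528
roll [0.392 0.087]
jar [ 0.705 -0.22 ]
turq [0.499 0.237]
purple [0.501 0.147]
brown [ 0.506 -0.237]
```

Run:
```python
from h import *
th=-np.pi/2
for p in [(.426,-.2046),(.651,.233),(.4155,.230),(.5265,.007)]:
    for z in (.006,.2):
        q=solve_ik(np.array([*p,z]),R(th)); print(p,z,None if q is None else np.round(q,2))
manip.move_to(np.array([.426,-.2046,.17]),R(th))
c=snap("wrist","w_sp"); cv2.imwrite("pics/w_sp.png",c["image"][:,:,::-1])
print(c["origin"],np.round(c["orientation"],3).tolist(),manip.get_state()["t"])
print(proj(c,[[.426,-.2046,.03]]),fit(c,"spacer",(.426,-.2046)))
```

```text
(0.426, -0.2046) 0.006 [-0.73 -0.2  -0.62  1.16  0.    2.42]
(0.426, -0.2046) 0.2 [-0.73 -0.29 -0.33  1.53  0.    2.42]
(0.651, 0.233) 0.006 [ 0.16  0.45  0.09  1.21  0.   -2.99]
(0.651, 0.233) 0.2 [ 0.16  0.39  0.37  1.55  0.   -2.99]
(0.4155, 0.23) 0.006 [ 0.23 -0.2  -0.61  1.16  0.   -2.91]
(0.4155, 0.23) 0.2 [ 0.23 -0.29 -0.33  1.53  0.   -2.91]
(0.5265, 0.007) 0.006 [-0.24 -0.03 -0.45  1.15  0.    2.91]
(0.5265, 0.007) 0.2 [-0.24 -0.12 -0.19  1.51  0.    2.91]
[ 0.50370845 -0.20337132  0.31290708] [[-0.001, 0.952, 0.306], [-1.0, -0.001, 0.0], [0.001, -0.306, 0.952]] 1.7167
[[314.53145767 218.83323968]] (array([ 0.42703125, -0.20206875]), np.float32(458.49652))
```

View pics/w_sp.png

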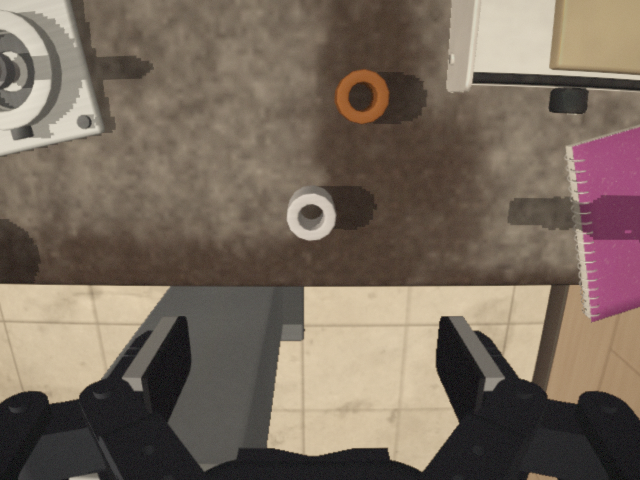

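The wrist view confirms the grey spacer at (311,215). The brown decoy is at (363,97) and the drive head is on the left edge. I'll use the opposite wrist orientation, where joint 6 sits mid-range, and grasp the spacer.

Run:
```python
from h import *
th=np.pi/2
manip.move_to(np.array([.427,-.2025,.15]),R(th))
c=snap("wrist","w_sp2"); b,s=fit(c,"spacer",(.427,-.2025)); print("spacer",b,s)
x=(.427+b[0])/2 if abs(b[0]-.427)<.004 else b[0]
y=(-.202+b[1])/2
manip.line_to(np.array([x,y,.003]),velocity=.2)
manip.clamp(60); st=manip.get_state(); print(st["grip_width"],st["tool_pos"],st["t"])
manip.line_to(np.array([x,y,.15]),velocity=.25)
st=manip.get_state(); print(st["tool_pos"],st["force"])
c=snap("wrist","w_sp3"); cv2.imwrite("pics/w_sp3.png",c["image"][:,:,::-1])
tp=st["tool_pos"]; print("held",np.array(fit(c,"spacer",tp[:2],.008,z0=tp[2]-.003,circ=C["spacer"][:2])[0])-tp[:2])
manip.move_to(np.array([.5265,.007,.20]),R(th))
c=snap("wrist","w_hd"); cv2.imwrite("pics/w_hd.png",c["image"][:,:,::-1]); print(fit(c,"head",(.5265,.007)),fit(c,"head",(.5265,.007),circ=C["head"][:1]),manip.get_state()["t"])
cv2.imwrite("pics/both.png",np.hstack([cv2.resize(cv2.imread(f"pics/{n}.png"),(400,300)) for n in("w_sp3","w_hd")]))
```

```text
spacer [ 0.4271875 -0.202125 ] 445.5407
0.031781722821397185 [ 0.42753101 -0.20244229  0.00383106] 5.8417
[ 0.42662463 -0.20164769  0.14849011] [-0.67175439 -0.97455193 -1.9060968 ]
held [-0.00125   0.002125]
(array([0.5285625, 0.0090625]), np.float32(218.94809)) (array([ 0.53878125, -0.0010625 ]), np.float32(77.71832)) 7.625
```

View pics/both.png

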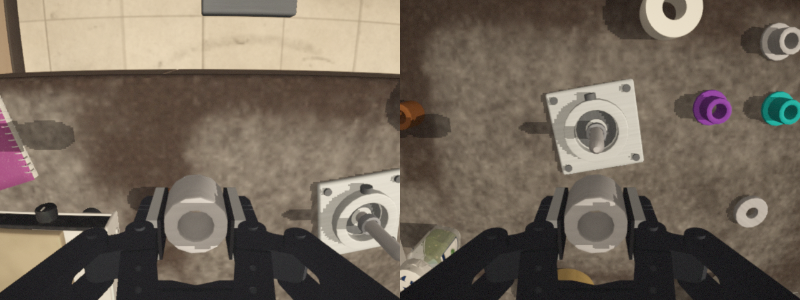

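Run:
```python
from h import *
from rig import manip
def draw(c,cs,xy,z0,col):
    a=np.linspace(0,2*np.pi,90)
    for r,h in cs:
        p=proj(c,np.c_[xy[0]+r*np.cos(a),xy[1]+r*np.sin(a),np.full(90,h+z0)])*4
        cv2.polylines(c["big"],[p.round().astype(int).reshape(-1,1,2)],True,col,1)
c=load("w_hd.npz"); c["big"]=cv2.resize(c["image"][:,:,::-1].copy(),None,fx=4,fy=4,interpolation=cv2.INTER_CUBIC)
b=fit(c,"head",(.5265,.007))[0]
S=[(.008,.081),(.003,.091)]
bt=fit(c,"",b,.006,circ=C["head"]+S); print("with tip",bt)
draw(c,C["head"],bt[0],0,(0,0,255)); draw(c,S,bt[0],0,(0,255,0))
tp=manip.get_state()["tool_pos"]; print(tp)
h=fit(c,"spacer",tp[:2],.008,z0=tp[2]-.0035,circ=C["spacer"][:1]+[(.009,0),(.017,0)][1:])
h2=fit(c,"spacer",tp[:2],.008,z0=tp[2]-.0035,circ=[(.017,0),(.009,0)])
print(h[0]-tp[:2],h[1],h2[0]-tp[:2],h2[1])
draw(c,[(.017,0),(.009,0)],h2[0],tp[2]-.0035,(0,0,255)); draw(c,[(.017,0),(.009,0)],tp[:2],tp[2]-.0035,(255,0,0))
cv2.imwrite("pics/ov.png",np.hstack([cv2.resize(c["big"][4*100:4*300,4*210:4*410],(400,400)),cv2.resize(c["big"][4*260:4*460,4*210:4*410],(400,400))]))
```

```text
with tip (array([0.528375  , 0.00896875]), np.float32(419.3431))
[0.52594744 0.00589183 0.19910531]
[0.0003125 0.0019375] 100.20134 [-0.0088125 -0.0055   ] 71.93888
```

View pics/ov.png

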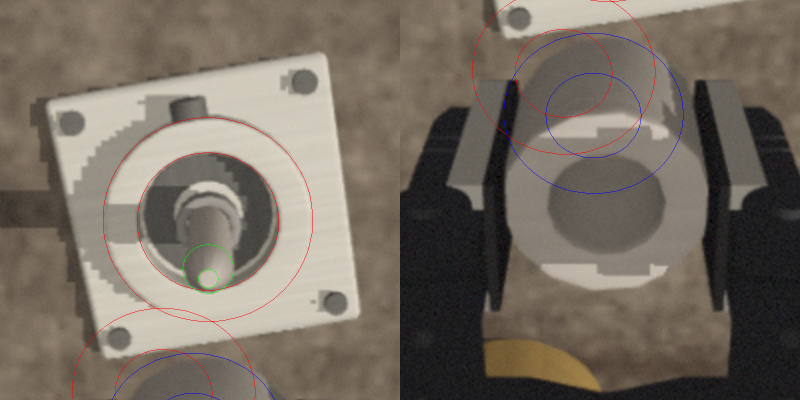

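```bash
cat >> h.py <<'E'
def S():
    s=manip.get_state(); return np.array(s["tool_pos"]),np.array(s["force"]),s["t"]
def thread(xy,z0,z1,step,stop,v=.05,log=True,gain=.0001):
    """lower from z0 to z1, yielding sideways; stops on upward force rise > stop"""
    xy=np.array(xy,float); manip.line_to(np.array([*xy,z0]),velocity=.12); manip.sleep(.25)
    f0=np.mean([ (manip.sleep(.02),S()[1])[1] for _ in range(5)],0); z=z0
    while z>z1:
        z=max(z-step,z1); manip.line_to(np.array([*xy,z]),velocity=v)
        p,f,t=S(); d=f-f0
        if log: print(np.round(z,4),p.round(4),d.round(1),round(t,2))
        if d[2]>stop: break
        if np.hypot(*d[:2])>2.5: xy+=gain*d[:2]
    return xy,z,f0
E
python3 - <<'E'
from h import *
print(S())
xy,z,f0=thread((.5281,.0071),.105,.0325,.006,3.)
print(xy,z,f0,S())
E
```

```text
(array([0.52594744, 0.00589183, 0.19910531]), array([-0.44924865,  0.18894941, -0.80961449]), 7.625)
0.099 [0.5277 0.0072 0.0984] [-1.2  0.8  0.5] 9.17
0.093 [0.5277 0.0072 0.0924] [-0.7  0.2 -0.4] 9.43
0.087 [0.5277 0.0072 0.0865] [-0.   0.9 -1.3] 9.7
0.081 [0.5278 0.0072 0.0805] [ 0.1 -0.4 -0.4] 9.97
0.075 [0.5278 0.0072 0.0745] [ 0.4 -0.4  0.1] 10.23
0.069 [0.5278 0.0072 0.0685] [-0.2  0.3 -0.4] 10.5
0.063 [0.5278 0.0072 0.0625] [-0.6  0.2 -0.2] 10.77
0.057 [0.5278 0.0072 0.0565] [ 0.4  0.1 -0.8] 11.03
0.051 [0.5278 0.0072 0.0505] [-1.1 -0.3 -0.5] 11.3
0.045 [0.5277 0.0072 0.0445] [ 0.2 -0.3  0.1] 11.57
0.039 [0.5278 0.0072 0.0385] [-0.  -0.3  0. ] 11.83
0.033 [0.5279 0.0071 0.0327] [ 0.3 -0.1 -0.7] 12.1
0.0325 [0.528  0.0071 0.0325] [-0.6  0.7  1.1] 12.35
[0.5281 0.0071] 0.0325 [ 0.06894262 -0.32238736 -0.41711879] (array([0.52801226, 0.00712227, 0.0324929 ]), array([-0.4991077 ,  0.39048226,  0.71529238]), 12.35)
```

Run:
```python
from h import *
xy,z,f0=thread((.5281,.0071),.0325,.027,.001,2.5,v=.02)
manip.release(); print(S()); 
p,_,_=S(); manip.line_to(np.array([*xy,.11]),velocity=.25)
manip.move_to(np.array([.647,.233,.15]),R(np.pi/2)); manip.sleep(.2)
c=snap("wrist","w_wa"); cv2.imwrite("pics/w_wa.png",c["image"][:,:,::-1])
print(fit(c,"washer",(.651,.233),.01),S())
```

```text
0.0315 [0.5281 0.0071 0.0317] [-2.  -0.2  5.2] 13.18
(array([0.52806527, 0.00709226, 0.03142786]), array([-0.43986347, -0.7046075 , -0.33186454]), 13.7583)
(array([0.65185937, 0.23628125]), np.float32(450.2886)) (array([0.64705702, 0.2318334 , 0.1502335 ]), array([ 0.57368348,  0.20826006, -0.0213677 ]), 15.4833)
```

View pics/w_wa.png

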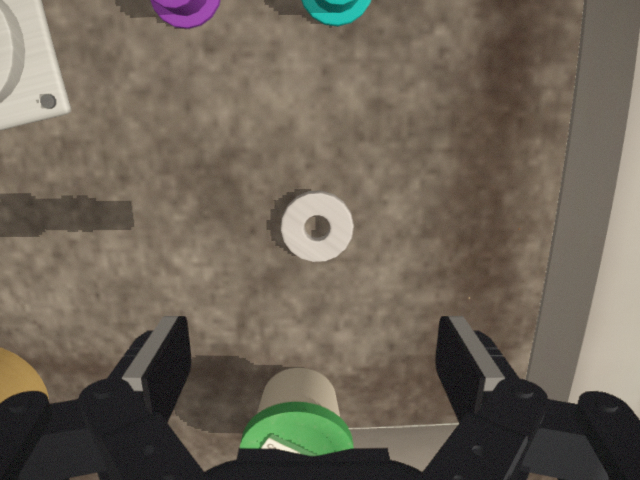

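The washer is at (317,227), clear of its neighbours. The green jar behind is at (297,440). Now I'll grasp it.

Run:
```python
from h import *
xy=np.array([.6516,.2344])
manip.line_to(np.array([*xy,.04]),velocity=.2); manip.line_to(np.array([*xy,.001]),velocity=.08); manip.sleep(.2)
print(S()); manip.clamp(60); p0=S(); print(p0,manip.get_state()["grip_width"])
manip.line_to(np.array([*xy,.12]),velocity=.2)
manip.move_to(np.array([.515,.0071,.20]),R(np.pi/2)); manip.sleep(.3)
c=snap("wrist","w_wa2"); p,f,t=S(); print(p,f,t,manip.get_state()["grip_width"])
zo=p[2]-p0[0][2]
w=fit(c,"washer",p[:2]+[0,.0019],.008,z0=zo,circ=C["washer"][:2]); h=fit(c,"",(.5284,.009),.006,circ=C["head"]+[(.008,.081),(.003,.091)])
print("held off",w[0]-p[:2],w[1],"head",h)
cv2.imwrite("pics/w_wa2.png",c["image"][:,:,::-1][100:,100:540])
```

```text
(array([0.65208995, 0.23449991, 0.00171846]), array([ 0.0351308 , -0.20608227, -0.8856232 ]), 17.0167)
(array([0.65205637, 0.23450762, 0.00169436]), array([-0.49542232,  0.34795176,  5.32387668]), 17.4583) 0.046510940846781264
[0.51513889 0.00752229 0.19975918] [ 0.85653335 -0.93844598 -0.87983747] 19.625 0.04636768569343957
held off [-0.000375  0.00215 ] 136.44202 head (array([0.5284, 0.009 ]), np.float32(384.43253))
```

View pics/w_wa2.png

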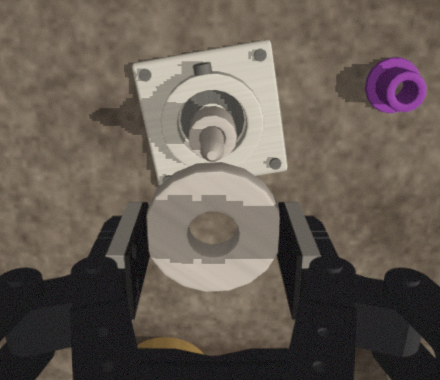

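Run:
```python
from h import *
xy,z,f0=thread((.5287,.007),.102,.064,.004,3)
if z<=.064: xy,z,f0=thread(xy,.064,.054,.001,2.5,v=.02)
print(xy,z)
```

```text
0.098 [0.5284 0.0071 0.0976] [ 0.4 -1.   0.3] 21.18
0.094 [0.5285 0.0071 0.0936] [-0.1  0.6  0.3] 21.43
0.09 [0.5285 0.0071 0.0896] [0.5 0.2 0.4] 21.68
0.086 [0.5285 0.007  0.0857] [-0.4 -0.1  0.4] 21.93
0.082 [0.5285 0.0071 0.0817] [-0.6 -0.1  0.7] 22.18
0.078 [0.5285 0.007  0.0776] [0.8 0.1 0.3] 22.43
0.074 [0.5285 0.0071 0.0737] [ 0.5 -0.6 -0.3] 22.68
0.07 [0.5286 0.007  0.0697] [-0.2 -1.1 -0.5] 22.93
0.066 [0.5286 0.007  0.0657] [-0.4  0.6 -0.2] 23.18
0.064 [0.5287 0.007  0.0639] [-0.2 -0.2 -0.1] 23.43
0.063 [0.5286 0.007  0.0629] [-0.1 -0.7 -0.5] 24.27
0.062 [0.5286 0.007  0.0619] [ 1.  -0.7 -0.5] 24.52
0.061 [0.5287 0.007  0.0609] [-0.2  0.2 -1. ] 24.77
0.06 [0.5286 0.007  0.0599] [-0.2 -1.1 -0.2] 25.02
0.059 [0.5289 0.007  0.0592] [0.1 0.3 3.1] 25.27
[0.5287 0.007 ] 0.059
```

Run:
```python
from h import *
manip.release(); manip.line_to(np.array([.5287,.007,.13]),velocity=.25)
manip.move_to(np.array([.4155,.230,.15]),R(np.pi/2)); manip.sleep(.25)
c=snap("wrist","w_bu"); print(fit(c,"bushing",(.4155,.231),.01),S())
cv2.imwrite("pics/w_bu.png",c["image"][:,:,::-1])
d=snap("top","top1"); 
print("washer on stack", fit(d,"",(.528,.008),.008,circ=[(.025,.0675),(.025,.0575)]))
cv2.imwrite("pics/top1.png",cv2.resize(d["image"][190:310,240:380,::-1],None,fx=4,fy=4,interpolation=cv2.INTER_CUBIC))
a=cv2.resize(cv2.imread("pics/w_bu.png"),(400,300)); b=cv2.resize(cv2.imread("pics/top1.png"),(400,300))
cv2.imwrite("pics/bu.png",np.hstack([a,b]))
```

```text
(array([0.41690625, 0.23365625]), np.float32(613.9849)) (array([0.41595457, 0.22932953, 0.14987171]), array([-0.29370891,  0.28946433,  0.26635757]), 27.4583)
washer on stack (array([0.524875, 0.0075  ]), np.float32(182.30072))
```

View pics/bu.png

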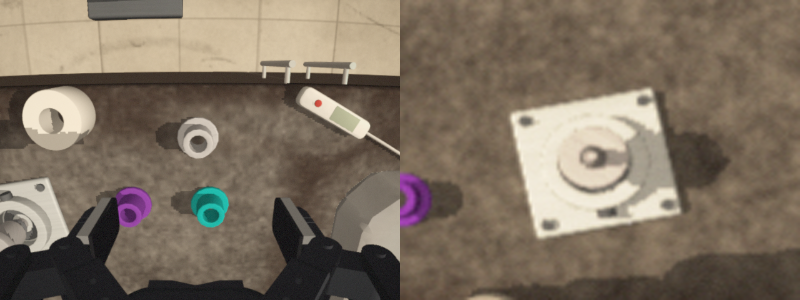

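The grey bushing is at (198,138) in the left crop, with purple (132,205) and turquoise (210,205) avoided. The right crop shows the washer lying centred on the spindle.

Run:
```python
from h import *
xy=np.array([.4168,.2317])
manip.line_to(np.array([*xy,.05]),velocity=.2); manip.line_to(np.array([*xy,.0075]),velocity=.1); manip.sleep(.15)
manip.clamp(100); p0,f,t=S(); print(p0,f,t,manip.get_state()["grip_width"])
manip.line_to(np.array([*xy,.14]),velocity=.2)
manip.move_to(np.array([.515,.0071,.20]),R(np.pi/2)); manip.sleep(.3)
c=snap("wrist","w_bu2"); p,f,t=S(); print(p,f,t,manip.get_state()["grip_width"])
zo=p[2]-p0[2]
w=fit(c,"",p[:2]+[0,.0019],.008,z0=zo,circ=C["bushing"][:2])
print("held off",w[0]-p[:2],w[1])
np.savetxt("zoff.txt",[p0[2]])
cv2.imwrite("pics/w_bu2.png",c["image"][:,:,::-1][100:,100:540])
```

```text
[0.41715704 0.23179284 0.00820383] [-0.7725091   0.79970372  5.72314635] 29.45 0.02918704701874555
[0.51484775 0.00783472 0.19994392] [-0.26698066 -0.21107448 -0.94680096] 31.6083 0.029309922814343595
held off [-0.001      0.0022125] 133.99893
```

View pics/w_bu2.png

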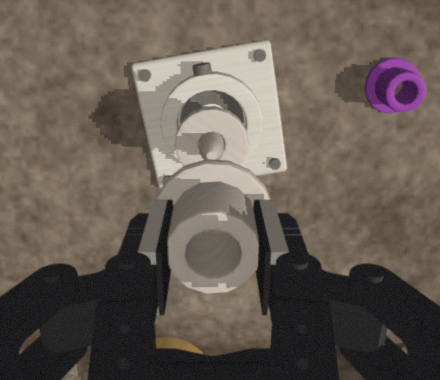

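Run:
```python
from h import *
xy,z,f0=thread((.5291,.0069),.107,.079,.004,3)
if z<=.079: xy,z,f0=thread(xy,.079,.068,.001,3,v=.02)
print(xy,z,f0)
```

```text
0.103 [0.5288 0.007  0.1026] [ 0.3 -0.2 -0.3] 33.12
0.099 [0.5288 0.007  0.0986] [ 0.5 -0.  -1. ] 33.38
0.095 [0.5289 0.0069 0.0947] [ 0.1 -0.2 -0.5] 33.62
0.091 [0.5289 0.007  0.0906] [-0.2  0.1 -0.6] 33.88
0.087 [0.5289 0.0069 0.0867] [-0.6  0.1 -0.5] 34.12
0.083 [0.5289 0.007  0.0826] [-0.9  0.3 -1. ] 34.38
0.079 [0.5289 0.0069 0.0787] [ 0.4  0.7 -0.5] 34.62
0.078 [0.529  0.0069 0.0779] [0.5 0.3 0. ] 35.46
0.077 [0.529  0.0069 0.0769] [ 0.4 -0.3 -0.2] 35.71
0.076 [0.529  0.0069 0.0759] [0.5 0.2 0.3] 35.96
0.075 [0.5292 0.0068 0.0752] [-0.6  0.4  2.7] 36.21
0.074 [0.5293 0.0068 0.0742] [-0.8  0.2  5.1] 36.46
[0.5291 0.0069] 0.074 [ 0.28484311  0.08132271 -0.95805479]
```

Run:
```python
from h import *
f0=-.9; z=.074; xy=np.array([.5291,.0069]); L=[]
rd=lambda n=4: np.mean([(manip.sleep(.015),S()[1][2])[1] for _ in range(n)])-f0
step=.0005
while z>.053:
    z-=step; manip.line_to(np.array([*xy,z]),velocity=.02)
    F=S()[1][2]-f0
    if F>9.5: F=rd()
    L.append((round(z*1e3,1),round(S()[0][2]*1e3,1),round(F,1)))
    if F>19: break
    step=.0005 if F<9.5 else .00015
print(L[::3],L[-5:],S())
for _ in range(6): manip.sleep(.1); print(round(S()[1][2]-f0,1),end=" ")
print(S(),manip.get_state()["grip_width"])
```

```text
[(73.5, np.float64(73.6), np.float64(5.6)), (72.0, np.float64(72.0), np.float64(4.8)), (70.5, np.float64(70.5), np.float64(4.2)), (69.0, np.float64(68.9), np.float64(5.3)), (67.5, np.float64(67.5), np.float64(4.4)), (66.0, np.float64(65.9), np.float64(4.0)), (64.5, np.float64(64.5), np.float64(4.2)), (63.0, np.float64(62.9), np.float64(4.9)), (61.5, np.float64(61.5), np.float64(4.0)), (60.0, np.float64(60.0), np.float64(4.2)), (58.5, np.float64(58.4), np.float64(4.1)), (57.0, np.float64(57.7), np.float64(10.5)), (56.5, np.float64(57.7), np.float64(14.1)), (56.1, np.float64(57.6), np.float64(17.4))] [(56.5, np.float64(57.7), np.float64(14.1)), (56.4, np.float64(57.7), np.float64(15.2)), (56.2, np.float64(57.6), np.float64(16.4)), (56.1, np.float64(57.6), np.float64(17.4)), (56.0, np.float64(57.6), np.float64(19.0))] (array([0.52954703, 0.00686286, 0.0576267 ]), array([-5.2153107 ,  0.26914032, 18.40163614]), 47.2417)
19.4 18.8 18.6 18.7 19.6 18.3 (array([0.52952   , 0.00688348, 0.0576186 ]), array([-4.64622566, -0.0937593 , 17.43381258]), 47.8417) 0.029778788175831537
```

Run:
```python
from h import *
xy=[.5289,.0069]
manip.line_to(np.array([*xy,.0557]),velocity=.02); 
for _ in range(4): manip.sleep(.1); print(S()[1].round(1))
manip.line_to(np.array([*xy,.0576]),velocity=.02); manip.sleep(.1); print("eased",S())
manip.release(); manip.line_to(np.array([*xy,.15]),velocity=.15)
manip.move_to(np.array([.515,.0071,.22]),R(np.pi/2)); manip.sleep(.3)
c=snap("wrist","w_end"); s=snap("scene","s_end"); t=snap("top","t_end"); z=.0495
for n,k in (("wrist",c),("scene",s),("top",t)): print(n,fit(k,"bushing",(.5284,.008),.008,z0=z))
print(S())
a=cv2.resize(c["image"][60:360,120:520,::-1],(400,300)); b=cv2.resize(s["image"][215:335,240:400,::-1],(400,300),interpolation=cv2.INTER_CUBIC)
cv2.imwrite("pics/end.png",np.hstack([a,b]))
```

```text
[-5.3  0.6 19. ]
[-4.6  1.  19.4]
[-4.7  0.3 18.7]
[-4.8  0.5 18.7]
eased (array([0.52887879, 0.00704481, 0.05770704]), array([-1.67031821,  0.81936112,  6.43417386]), 48.8417)
wrist (array([0.5283375, 0.0098125]), np.float32(290.48505))
scene (array([0.525775 , 0.0053125]), np.float32(394.45206))
top (array([ 0.52165  , -0.0011875]), np.float32(92.80646))
(array([0.51478297, 0.00714639, 0.21942973]), array([-1.02267005, -0.2962848 ,  0.27499233]), 51.0417)
```

View pics/end.png

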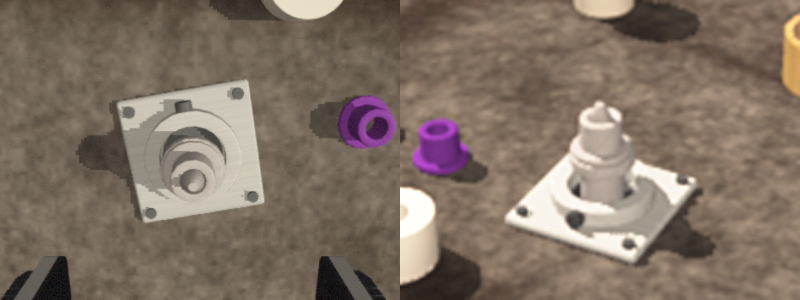

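```bash
python3 -c "
from rig import hand_in; print(hand_in())"
```

```text
the job is handed in; nothing more can be done
None
```

I threaded the spacer, then the washer, then the bushing (flange down) onto the spindle, pressed the stack onto the seat and let go. I handed the job in at about 51 s of the 72 s allowed. No verdict was reported.

- **Threading:** sideways forces stayed at 2 N or less for all three parts. First contact came where expected each time, with the collar top about 28 mm above the worktop.
- **Pressing:** the collar slid at 4–5 N on the wrist sensor. The hard stop came at tool height 57.7 mm, which puts the spacer's underside about 9.5 mm above the worktop. I held about 19–20 N there for over a second, with about 5 N sideways, then eased to about 7 N and opened the fingers. The highest reading was about 20 N, well under the 35 N limit.
- **Final check:** the last wrist and scene pictures show the stack upright on the spindle and the gripper well clear. Their circle fits put the bushing within about 3 mm of the spindle axis measured earlier, with about 2 mm of camera calibration error. The top camera's final fit disagreed by about 12 mm, but its match score was very low, so I discounted it. I think the arm blocked its view but did not look at that picture.
- **Bystanders:** the arm never went near the label roll or the spice jar, but I took no closing measurement of either.

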